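# Gauge rotor adapters and sort out the rejects

### The arm

A 6-joint arm with a two-finger parallel gripper is mounted at the origin on a cart in front of the work surface, level with it; the furniture and walls round the work are solid. World frame = base frame: x ahead of the robot, y to its left, z up, the work surface at z = 0. Lengths are in m, angles in rad, forces in N, time in s.
With the tool pointing down it reaches from about 0.3 to 0.95 m from the base axis. Payload 3.1 kg.
Tool frame: the origin (TCP) lies on the mounting face of the last link; the fingertips stand 173 mm ahead of it and the grasp point (between the pads) lies 155 mm ahead of it; z points along the fingers, y is the line along which they close (so a half turn about z gives the same grasp; the last joint's range is limited). The gripper opens to 85 mm and grips with 20 to 120 N. Pads are 22 mm wide; open, the fingers measure 114 mm over their backs; the gripper's body (76 mm by 85 mm) begins 54 mm behind the grasp point. The pads swing forward as they close: fully open they stand 13 mm farther back than shut.
Start: joints at [1.056, 0.308, 1.634, -0, 1.2, -0.07], TCP at [0.269, 0.564, 0.405] pointing down, gripper open.
Joint ranges: [-3.06, 3.06], [-0.79, 1.96], [0.05, 2.63], [-1.19, 4.34], [0.05, 2.64], [-2.94, 2.94]. Speed limits (rad/s): [2.79, 2.79, 3.14, 3.14, 3.14, 3.14].

### API

Orientations are given as a unit quaternion [x, y, z, w].
In Python, from rig import * gives the robot as it stands.
- The arm moves only by the tool step_arm, never from a script. Its arguments are lists of equal length, an entry for each row: "travel": the shift along the tool's x, y, z as a fraction of full scale, a list of three; "turn": the turn about the tool's z as a fraction of full scale. A call has 1 to 8 rows; each row shifts and turns the commanded pose from where the row before left it, along the tool's axes as they then stand; what a row does not reach is not made up. Full scale, the value 1, is 1 m for a shift and 45 degrees for a turn. A row lasts 1/8 s, in which the tool goes at most 62.5 mm and 10.7 degrees, less where a joint would pass 70% of its speed; a pose out of reach is approached as far as the arm can. A call with a number of a shift or a turn outside -1 to 1 is refused whole. A call with a gripper value outside its range is refused whole. "jaw" is the opening, from -1 (shut) to 1 (fully open), set as the call begins (left out, the last holds). The fingers move at their own pace and stop on an object; "force" is the grip in N (left out, the last holds). Time passes only in rows, so rows that do not move let the fingers close. It gives the time, the measured TCP pose, the force, the opening and the grip force at its end, in the units of the state.
- observe(): the state, without advancing time (a new reading comes with each control period).
- camera(name): name is "side" or "top"; returns a dict with "frame" (400x640x3 uint8, blue, green, red), "K" (3x3 intrinsics, pixels), "camera_from_world" (4x4, takes a point from world to camera coordinates). Camera axes: x right, y down, z forward; pixel columns grow to the right and rows downward; lengths in m; the calibration is good to about 2 mm. A picture is of the moment at which its call begins. There is no depth.
- close_job(): hands the job in; it is judged then, once.
Trained networks look in the newest picture that a camera, given by its name, has taken for a name from the list of things; names that differ only in an ending like _2 or _b are one class to them, and where a whole thing is asked for, a point or a joint stands for the part that bears it (a point fixed in the world has none). Each returns a list of dicts, best first, with "conf" (0 to 1); they miss things now and then, are a little off and sometimes report something else, mostly with a low value. They report only what shows in the picture. A call takes as long as a camera call. They do not tell look-alikes from the thing itself.
- spot_in(camera, name): "box" ([left, top, width, height] in pixels, round what is visible of it).
- landmark_of(camera, name): "position" ([column, row] in pixels: a listed point, or the origin of a listed thing).
The state is a dict: "t": time; "qpos": joint angles; "qvel": joint speeds; "effort": joint torques, N m; "tool_pos": TCP position; "ee_rot": TCP orientation; "force": force on the tool from outside, world axes, zero at the start; "ft_torque": the same for the moment, N m; "grip_width": opening from 0.0 (shut) to 1.0 (fully open); "gripper_force": force on a finger pad.
Only numpy, scipy, OpenCV 4.12 (cv2) and the standard library are available. Lean on these libraries where they do the work, as an engineer would, in place of code of your own. Each camera call takes 0.05 s, during which the arm holds its last target. There are 200 camera calls.

### The job

Sort the three rotor adapters: the one with the red band is already marked as a reject and goes in the red bin. Test each of the two plain ones on the depth gauge by lowering it gently, mouth down, over the pin until it stops: if its rim comes down to the yellow part, stand it mouth down on the steel tray, otherwise put it in the red bin with the marked one; sort the first before you test the second. Set everything down without dropping it, and leave the vial, the timer and the marker pen where they are.

Things in the scene. Friction and masses are not known exactly. Their poses are not given: they have to be found in the camera images.
- adapter_1: Loose blue plastic sleeve, 45 mm across, 100 mm tall, about 0.12 kg, mouth down, closed end up. 22 mm bore, ending 46 to 74 mm above the mouth at a hidden firm cushion (differs each time, for each plain adapter; gives nothing under a push of some newtons). Origin: centre of the mouth rim (underside), z to the closed end. Plain, no band.
- adapter_2: Loose blue plastic sleeve, 45 mm across, 100 mm tall, about 0.12 kg, mouth down, closed end up. 22 mm bore, ending 46 to 74 mm above the mouth at a hidden firm cushion (differs each time, for each plain adapter; gives nothing under a push of some newtons). Origin: centre of the mouth rim (underside), z to the closed end. Plain; looks the same as adapter_1.
- adapter_red: Loose blue plastic sleeve, 45 mm across, 100 mm tall, about 0.12 kg, mouth down, closed end up. 22 mm bore, closed further up. Origin: centre of the mouth rim (underside), z to the closed end. Marked as a reject by a red band, 20 mm wide, round it and a red disc on its top.
- gauge: Depth gauge, fixed: dark foot disc 84 mm across, 12 mm high, with an upright 14 mm steel pin. An adapter lowered over it stops when its cushion meets the tip, never on the foot. It passes if its rim is then 30 mm or less above the worktop: at or below the top of the yellow lower part of the pin (12 to 30 mm up). Origin: centre of the foot's underside, z up.
- gauge_tip (a point): Bevelled tip of the gauge pin, on its axis, 90 mm above the worktop. Stopping on it, the rim of a plain adapter stands 16 to 44 mm above the worktop.
- reject_bin: Red plastic reject bin, fixed, open on top, 150 mm along its x, 200 mm along its y, 50 mm high, walls and floor 4 mm. Origin: centre of the underside, z up. Holds three adapters standing in a row along its y, 60 mm apart. Stands left or right of the robot; bin and tray swap sides at random.
- pass_tray: Shallow steel tray for adapters that pass, fixed, open on top, 150 mm along its x, 200 mm along its y, 16 mm high, walls and floor 4 mm. Origin: centre of the underside, z up. Holds three adapters standing in a row along its y, 60 mm apart. Stands left or right of the robot; bin and tray swap sides at random.
- amber_vial: Bystander, loose: amber glass vial with black cap, 34 mm in diameter, 78 mm tall, upright. Origin: centre of the underside.
- timer: Bystander, loose: small white bench timer, 20 x 66 mm and 62 mm tall, upright. Origin: centre of the underside.
- marker: Bystander, loose: red and white marker pen lying on the worktop, 125 mm long, 14 mm thick. Origin: centre of the underside.
There are look-alikes about, which are no part of the job. What is shaped like the adapter_1 but green is not meant.

How it is judged:
By the outcome, as a careful person would: the job done as asked, in the order asked, and still so for the second after the job is handed in, with the robot touching nothing.
It also fails if it takes over 72 s, if anything falls off the work surface, if the arm or the gripper's body presses on something with over 40 N, if the wrist force passes 120 N, or if a joint passes its speed limit or range.

## Working session

There is one attempt and no reset: what is moved stays moved. The work goes in short steps, Python scripts to look and compute and a tool call to move; the robot and the scene stay as the last step left them, time stands still between calls to the robot, and variables do not carry over. Pictures are saved under pics/ and viewed, at most 10 in all, crops included, and the job is handed in when it is done.

Besides the shell and the picture viewer there is one more tool, called after "Emit:" by a JSON object that holds its "api" and its "payload". step_arm: Moves the arm, as the interface text tells. Its arguments: {"type":"object","properties":{"travel":{"type":"array"},"turn":{"type":"array"},"jaw":{"type":"number"},"force":{"type":"number"}},"required":["travel","turn"]}

```bash
ls; mkdir -p pics; python3 - <<'E'
from rig import *
import cv2, numpy as np
s=observe(); print({k:np.round(v,3) for k,v in s.items()})
for n in ("side","top"):
    c=camera(n); cv2.imwrite(f"pics/{n}0.png",c["frame"])
    print(n,np.round(c["K"],1).tolist(),np.round(c["camera_from_world"],3).tolist())
    for o in ["adapter_1","adapter_red","gauge","gauge_tip","reject_bin","pass_tray","amber_vial","timer","marker"]:
        print(o,[(np.round(d["position"]).tolist(),round(d["conf"],2)) for d in landmark_of(n,o)])
E
```

```text
pics
{'t': np.float64(0.0), 'qpos': array([ 1.056,  0.309,  1.635,  0.   ,  1.2  , -0.07 ]), 'qvel': array([-0.   , -0.   , -0.002, -0.   , -0.   , -0.   ]), 'effort': array([ 2.0000e-03, -4.1523e+01, -2.7667e+01, -0.0000e+00,  1.0000e-02,
        0.0000e+00]), 'tool_pos': array([0.269, 0.564, 0.403]), 'ee_rot': array([ 0.221,  0.975, -0.001, -0.   ]), 'force': array([-0.025,  0.002, -0.855]), 'ft_torque': array([0.018, 0.048, 0.042]), 'gripper_force': np.float64(0.0), 'grip_width': np.float64(1.0)}
side [[511.9, 0.0, 324.4], [0.0, 511.9, 197.7], [0.0, 0.0, 1.0]] [[0.985, -0.172, 0.023, -0.505], [-0.079, -0.559, -0.825, 0.083], [0.155, 0.811, -0.564, 1.181], [0.0, 0.0, 0.0, 1.0]]
adapter_1 [([260.0, 287.0], 0.97), ([264.0, 261.0], 0.9), ([292.0, 205.0], 0.79), ([328.0, 260.0], 0.78)]
adapter_red [([314.0, 226.0], 0.82)]
gauge [([358.0, 220.0], 0.95), ([358.0, 191.0], 0.33)]
gauge_tip [([359.0, 194.0], 0.95)]
reject_bin [([310.0, 167.0], 0.93)]
pass_tray [([343.0, 322.0], 0.64)]
amber_vial [([412.0, 273.0], 0.7)]
timer [([414.0, 276.0], 0.71), ([416.0, 302.0], 0.66)]
marker [([394.0, 205.0], 0.53)]
top [[505.9, 0.0, 315.0], [0.0, 505.9, 202.7], [0.0, 0.0, 1.0]] [[-0.011, -1.0, 0.014, -0.043], [-0.992, 0.009, -0.127, 0.53], [0.127, -0.016, -0.992, 1.189], [0.0, 0.0, 0.0, 1.0]]
adapter_1 [([280.0, 243.0], 0.87), ([385.0, 286.0], 0.85), ([359.0, 276.0], 0.77), ([325.0, 271.0], 0.74), ([362.0, 222.0], 0.57), ([311.0, 175.0], 0.32)]
adapter_red []
gauge [([312.0, 185.0], 0.85)]
gauge_tip [([313.0, 177.0], 0.74), ([280.0, 243.0], 0.44)]
reject_bin [([199.0, 211.0], 0.7), ([307.0, 185.0], 0.31)]
pass_tray [([432.0, 225.0], 0.76), ([312.0, 184.0], 0.7)]
amber_vial [([389.0, 157.0], 0.64)]
timer [([418.0, 160.0], 0.93), ([313.0, 226.0], 0.19)]
marker [([288.0, 139.0], 0.83)]
```

View pics/top0.png

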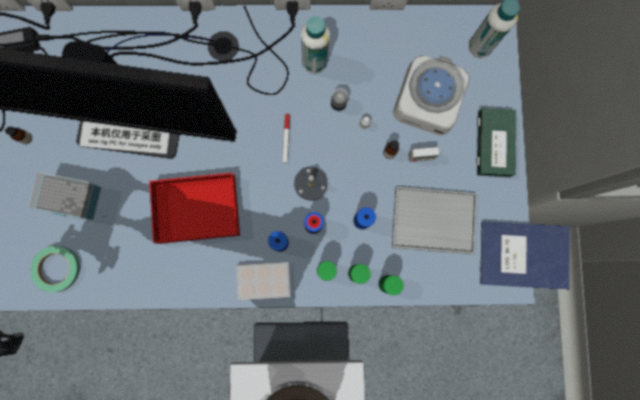

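View pics/side0.png

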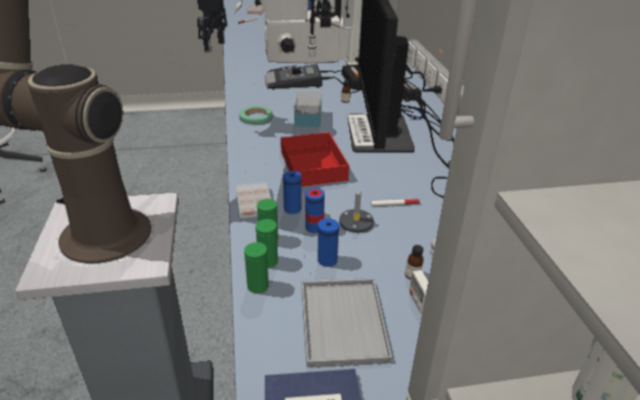

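The top view shows the plain adapters at (278,240) and (366,217), the red-banded one at (314,222), and the gauge at (311,182). The red bin is on the left (+y) and the tray on the right. The side view agrees, and the green look-alikes are nearest the base.

```bash
cat > h.py <<'E'
from rig import *
import cv2, numpy as np
from scipy.optimize import minimize, least_squares
def cam(n):
    c=camera(n); c["P"]=c["K"]@c["camera_from_world"][:3]; return c
def proj(c,p):
    q=np.atleast_2d(p)@c["P"][:,:3].T+c["P"][:,3]; return q[:,:2]/q[:,2:]
def back(c,uv,z):
    P=c["P"]; H=P[:,[0,1,3]].copy(); H[:,2]+=P[:,2]*z
    w=np.linalg.solve(H,[uv[0],uv[1],1]); return w[:2]/w[2]
A=np.linspace(0,2*np.pi,40)[:-1]
def cyl(x,y,z0=0,z1=.1,r=.0225):
    return np.array([[x+r*np.cos(a),y+r*np.sin(a),z] for a in A for z in (z0,z1)])
def bluemask(c,red=False):
    h=cv2.cvtColor(c["frame"],cv2.COLOR_BGR2HSV)
    m=cv2.inRange(h,(105,150,40),(125,255,255))
    return m
def hullmask(c,pts):
    m=np.zeros((400,640),np.uint8)
    hp=cv2.convexHull(proj(c,pts).astype(np.float32))
    cv2.fillConvexPoly(m,np.round(hp*16).astype(np.int32),255,shift=4); return m
E
python3 - <<'E'
from h import *
C={n:cam(n) for n in("top","side")}
M={}
for n,c in C.items():
    k,l,st,ce=cv2.connectedComponentsWithStats(bluemask(c)); M[n]=bluemask(c)
    print(n,[(st[i].tolist(),ce[i].round(1).tolist()) for i in range(1,k) if st[i,4]>40])
t=C["top"]
for nm,uv in dict(A=(278,240),B=(366,217),R=(314,222)).items():
    print(nm,back(t,uv,.1).round(3), "side proj",proj(C["side"],[*back(t,uv,.1),0.0]).round(0))
for nm,uv in dict(g0=(327,270),g1=(360,273),g2=(392,285)).items(): print(nm,back(t,uv,.1).round(3))
print("gauge",back(t,(312,185),0).round(3),"tip",back(t,(313,177),.09).round(3),"box",back(t,(238,263),.0).round(3),back(t,(291,262),.0).round(3))
print("side gauge",back(C["side"],(358,220),0).round(3),"tip",back(C["side"],(359,194),.09).round(3))
# bin rim corners / tray corners
h=cv2.cvtColor(t["frame"],cv2.COLOR_BGR2HSV)
m=cv2.inRange(h,(0,150,60),(8,255,255))|cv2.inRange(h,(172,150,60),(180,255,255)); m[:, 260:]=0
ct=max(cv2.findContours(m,0,2)[0],key=cv2.contourArea); b=cv2.boxPoints(cv2.minAreaRect(ct)); print("bin px",b.round(0).tolist(),[back(t,u,.05).round(3).tolist() for u in b])
print("tray c",[back(t,u,.016).round(3).tolist() for u in [(396,187),(475,191),(472,251),(393,246)]])
for nm in("reject_bin","pass_tray"):
  for n in C: print(nm,n,[back(C[n],d["position"],0).round(3).tolist() for d in landmark_of(n,nm)][:1])
E
```

```text
top [([355, 208, 20, 20, 317], [364.5, 217.6]), ([305, 213, 19, 20, 99], [313.5, 223.3]), ([269, 231, 19, 20, 284], [277.8, 240.8])]
side [([284, 172, 16, 41, 603], [291.8, 191.9]), ([306, 191, 18, 24, 294], [314.1, 204.8]), ([307, 219, 32, 47, 880], [326.1, 240.3])]
A [0.437 0.038] side proj [[292. 209.]]
B [ 0.487 -0.163] side proj [[326. 260.]]
R [ 0.477 -0.044] side proj [[313. 227.]]
g0 [ 0.369 -0.072]
g1 [ 0.361 -0.146]
g2 [ 0.334 -0.218]
gauge [ 0.579 -0.042] tip [ 0.583 -0.043] box [0.387 0.141] [0.388 0.012]
side gauge [ 0.59  -0.031] tip [ 0.583 -0.051]
bin px [[148.0, 180.0], [233.0, 173.0], [239.0, 235.0], [154.0, 243.0]] [[0.585, 0.35], [0.602, 0.147], [0.453, 0.132], [0.437, 0.332]]
tray c [[0.569, -0.249], [0.557, -0.444], [0.41, -0.429], [0.424, -0.237]]
reject_bin top [[0.519, 0.248]]
reject_bin side [[0.518, 0.235]]
pass_tray top [[0.491, -0.337]]
pass_tray side [[0.489, -0.342]]
```

```bash
python3 - <<'E'
from h import *
C={n:cam(n) for n in("top","side")}
guess=dict(A=(.437,.038),B=(.487,-.163),R=(.477,-.044))
def bb(m):
    x,y,w,h=cv2.boundingRect(m); return np.array([x,y,x+w,y+h],float)
for k,g in guess.items():
    out=[]
    for n in C:
        c=C[n]; hs=cv2.cvtColor(c["frame"],cv2.COLOR_BGR2HSV)
        m=bluemask(c)
        if k=="R": m|=cv2.inRange(hs,(0,120,50),(8,255,255))|cv2.inRange(hs,(172,120,50),(180,255,255))
        roi=cv2.dilate(hullmask(c,cyl(*g)),np.ones((9,9)))
        m&=roi
        m=cv2.morphologyEx(m,cv2.MORPH_CLOSE,np.ones((5,5))); m=cv2.morphologyEx(m,cv2.MORPH_OPEN,np.ones((5,5))) 
        def f(p):
            q=hullmask(c,cyl(*p)); return 1-np.count_nonzero(q&m)/np.count_nonzero(q|m)
        r=minimize(f,g,method="Nelder-Mead",options=dict(initial_simplex=[g,(g[0]+.008,g[1]),(g[0],g[1]+.008)]))
        out.append((n,r.x.round(4).tolist(),round(r.fun,2)))
    print(k,out)
for n in C:
    print(n,"tip",[d["position"] for d in landmark_of(n,"gauge_tip")][:1],"foot",[d["position"] for d in landmark_of(n,"gauge")][:1])
T=[cv2.resize(C["top"]["frame"][150:215,270:350],None,fx=6,fy=6,interpolation=2),cv2.resize(C["side"]["frame"][175:240,320:400],None,fx=6,fy=6,interpolation=2)]
cv2.imwrite("pics/g.png",np.vstack(T)[:, :][:780]); cv2.imwrite("pics/g2.png",cv2.resize(np.hstack(T),(800,325)))
E
```

```text
A [('top', [0.4354, 0.0407], np.float64(0.24)), ('side', [0.437, 0.046], np.float64(0.25))]
B [('top', [0.4866, -0.1612], np.float64(0.25)), ('side', [0.4875, -0.1592], np.float64(0.23))]
R [('top', [0.4802, -0.0428], np.float64(0.25)), ('side', [0.4823, -0.0575], np.float64(0.22))]
top tip [[311.6, 177.8]] foot [[311.8, 184.1]]
side tip [[359.1, 189.6]] foot [[353.1, 219.6]]
```

View pics/g2.png

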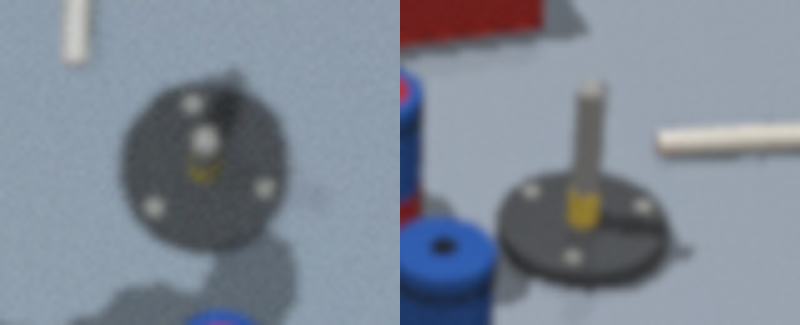

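The gauge tip is at about (310.6,176.7) in the top view and (358,192) in the side view. Next I'll check the adapter fits with overlays.

```bash
python3 - <<'E'
from h import *
C={n:cam(n) for n in("top","side")}
for n,tip,foot in(("top",(310.6,176.7),(310.5,183.)),("side",(358.,192.2),(356.2,219.))):
    print(n,back(C[n],tip,.09).round(4),back(C[n],foot,.012).round(4))
P=dict(A=(.4362,.0415),B=(.487,-.1605),R=(.480,-.046))
im=[]
for n,(x,y,w,h) in(("top",(260,195,120,60)),("side",(275,160,75,110))):
    k=6 if n=="top" else 5
    big=cv2.resize(C[n]["frame"][y:y+h,x:x+w],None,fx=k,fy=k,interpolation=cv2.INTER_CUBIC)
    for p in P.values():
        for z in(0,.1):
            q=proj(C[n],[[p[0]+.0225*np.cos(a),p[1]+.0225*np.sin(a),z] for a in A])
            q=(q-[x,y]+.5)*k
            cv2.polylines(big,[q.round().astype(int)],True,(255,255,255) if z else (0,255,255),1)
    im.append(big)
    cv2.imwrite(f"pics/ov_{n}.png",big)
E
```

```text
top [ 0.5835 -0.0375] [ 0.5818 -0.0377]
side [ 0.5821 -0.043 ] [ 0.5826 -0.0423]
```

View pics/ov_top.png

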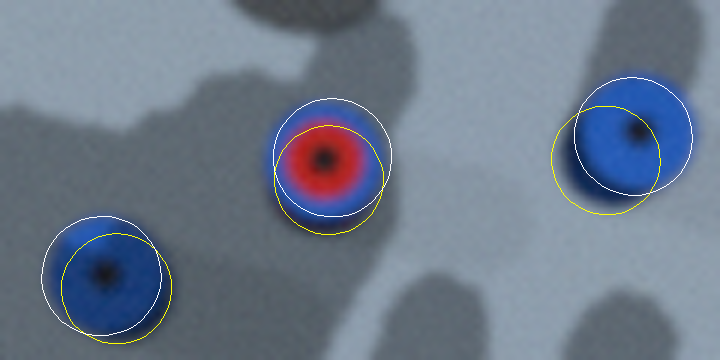

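View pics/ov_side.png

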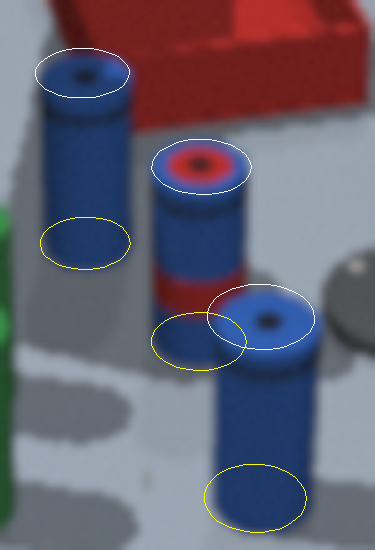

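```bash
python3 - <<'E'
from h import *
C={n:cam(n) for n in("top","side")}
D=dict(A=((276.8,240.0),(291.3,174.7),.1),R=((313.5,220.8),(314.5,192.3),.1),B=((366.,216.2),(328.1,223.7),.1),tip=((310.6,176.7),(358.,192.2),.09))
for k,(t,s,z) in D.items():
    r=least_squares(lambda p:np.r_[proj(C["top"],[*p,z])[0]-t,proj(C["side"],[*p,z])[0]-s],[.5,0])
    print(k,back(C["top"],t,z).round(4),back(C["side"],s,z).round(4),r.x.round(4),r.fun.round(1))
s=observe(); print(s["t"],s["tool_pos"].round(4),s["ee_rot"].round(4))
E
```

```text
A [0.4371 0.0405] [0.4368 0.0381] [0.437 0.04 ] [ 0.2  0.   0.  -0.4]
R [ 0.4798 -0.043 ] [ 0.4798 -0.0442] [ 0.4799 -0.0433] [ 0.1 -0.  -0.  -0.2]
B [ 0.4891 -0.1629] [ 0.4895 -0.1644] [ 0.4894 -0.1634] [ 0.2 -0.1 -0.1 -0.3]
tip [ 0.5835 -0.0375] [ 0.5821 -0.043 ] [ 0.5832 -0.0388] [ 0.6  0.1  0.  -1. ]
1.8 [0.269  0.5642 0.4047] [ 0.2205  0.9754 -0.      0.    ]
```

Emit:
{"api": "step_arm", "payload": {"travel": [[-0.042,-0.036,0],[-0.047,-0.029,0],[-0.051,-0.021,0],[-0.054,-0.0125,0],[-0.055,-0.0036,0],[-0.055,0.005,0],[-0.053,0.014,0],[-0.052,0.018,0]], "turn": [0.2048,0.2048,0.2048,0.2048,0.2048,0.2048,0.2048,0], "jaw": 1, "force": 40}}

```text
t: 2.8
tool_pos: [0.4435, 0.1571, 0.4052]
ee_rot: [0.707, 0.707, 0.001, 0.0]
force: [0.3, -1.4, 1.4]
grip_width: 1.005
gripper_force: 0.0
```

Emit:
{"api": "step_arm", "payload": {"travel": [[-0.05,0.009,0],[-0.05,0.009,0],[-0.05,0.009,0.02],[-0.045,0.009,0.04],[0,0,0.02],[0,0,0]], "turn": [0,0,0,0,0,0]}}

```text
t: 3.55
tool_pos: [0.4779, -0.0367, 0.323]
ee_rot: [0.708, 0.707, -0.001, -0.002]
force: [-0.9, 1.1, -0.8]
grip_width: 1.0
gripper_force: 0.0
```

Emit:
{"api": "step_arm", "payload": {"travel": [[-0.006,0.002,0.03],[0,0,0.035],[0,0,0.025],[0,0,0]], "turn": [0,0,0,0]}}

```text
t: 4.05
tool_pos: [0.4804, -0.0415, 0.2341]
ee_rot: [0.707, 0.708, -0.001, -0.001]
force: [-0.1, -0.6, 0.2]
grip_width: 0.997
gripper_force: 0.0
```

Emit:
{"api": "step_arm", "payload": {"travel": [[0,0,0],[0,0,0],[0,0,0],[0,0,0],[0,0,0]], "turn": [0,0,0,0,0], "jaw": -1}}

```text
t: 4.68
tool_pos: [0.4816, -0.0424, 0.2365]
ee_rot: [0.707, 0.707, 0.001, 0.001]
force: [-1.8, 0.4, 5.3]
grip_width: 0.525
gripper_force: 39.9
```

Emit:
{"api": "step_arm", "payload": {"travel": [[0,0,-0.04],[0,0,-0.05],[0.02,0.002,-0.03],[0.05,0.005,0],[0.055,0.005,0],[0.055,0.005,0],[0.055,0.005,0],[0.055,0.005,0]], "turn": [0,0,0,0,0,0,0,0]}}

```text
t: 5.68
tool_pos: [0.5077, 0.2495, 0.3554]
ee_rot: [0.707, 0.707, 0.001, 0.0]
force: [1.0, 0.3, -1.6]
grip_width: 0.519
gripper_force: 41.4
```

Emit:
{"api": "step_arm", "payload": {"travel": [[0.045,0.005,0],[0.007,0,0.04],[0,0,0.03],[0,0,0.02],[0,0,0],[0,0,0]], "turn": [0,0,0,0,0,0]}}

```text
t: 6.42
tool_pos: [0.5136, 0.2998, 0.266]
ee_rot: [0.707, 0.707, 0.001, 0.0]
force: [-0.7, -0.2, -0.7]
grip_width: 0.517
gripper_force: 41.4
```

Emit:
{"api": "step_arm", "payload": {"travel": [[0,0,0.012],[0,0,0.008],[0,0,0.004],[0,0,0.001],[0,0,0.001],[0,0,0]], "turn": [0,0,0,0,0,0]}}

```text
t: 7.18
tool_pos: [0.5128, 0.3, 0.2406]
ee_rot: [0.707, 0.707, -0.001, -0.0]
force: [-3.5, -1.3, 10.6]
grip_width: 0.522
gripper_force: 42.7
```

Emit:
{"api": "step_arm", "payload": {"travel": [[0,0,0],[0,0,0],[0,0,0],[0,0,-0.02],[0,0,-0.04],[0,0,-0.05],[-0.03,-0.01,-0.01],[-0.05,-0.015,0]], "turn": [0,0,0,0,0,0,0,0], "jaw": 1}}

```text
t: 8.18
tool_pos: [0.4888, 0.2202, 0.3625]
ee_rot: [0.706, 0.708, 0.003, 0.002]
force: [0.8, -1.1, -0.4]
grip_width: 0.999
gripper_force: 0.0
```

```bash
python3 - <<'E'
from h import *
s=observe(); print(s["t"],s["tool_pos"].round(4),s["grip_width"])
c=cam("top"); cv2.imwrite("pics/p1.png",cv2.resize(c["frame"][120:300,140:400],(780,540)))
E
```

```text
8.175 [0.4888 0.2202 0.3625] 0.9991207303491765
```

View pics/p1.png

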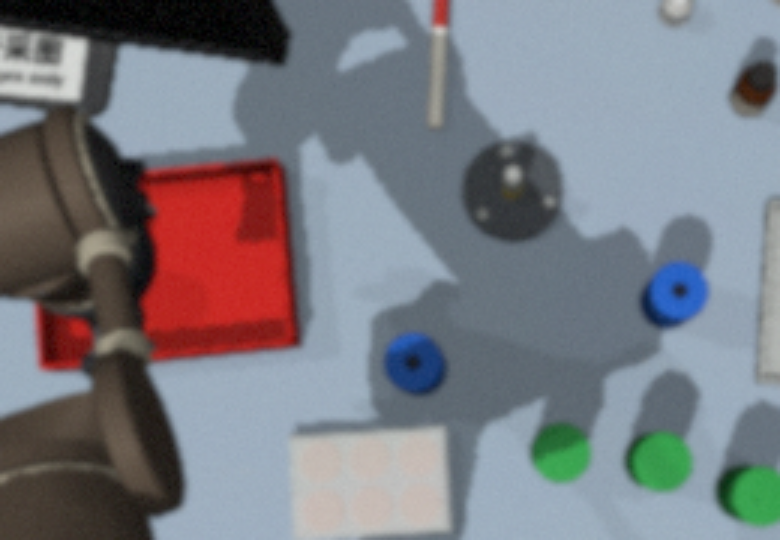

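The arm hides the far end of the bin, so I'll check the red adapter later. Next is plain adapter A.

Emit:
{"api": "step_arm", "payload": {"travel": [[-0.045,-0.013,0],[-0.045,-0.013,0],[-0.045,-0.013,0],[-0.042,-0.011,0.02],[0,0,0.03],[0,0,0],[0,0,0]], "turn": [0,0,0,0,0,0,0], "jaw": 0.7}}

```text
t: 9.1
tool_pos: [0.4386, 0.0431, 0.31]
ee_rot: [0.707, 0.707, 0.001, 0.001]
force: [-0.1, -0.2, -0.4]
grip_width: 0.849
gripper_force: 0.0
```

Emit:
{"api": "step_arm", "payload": {"travel": [[-0.003,-0.001,0.02],[0,0,0.03],[0,0,0.02],[0,0,0.005],[0,0,0],[0,0,0]], "turn": [0,0,0,0,0,0]}}

```text
t: 9.85
tool_pos: [0.4378, 0.0399, 0.2349]
ee_rot: [0.707, 0.707, 0.001, 0.001]
force: [-0.2, -0.4, -0.7]
grip_width: 0.852
gripper_force: 0.0
```

Emit:
{"api": "step_arm", "payload": {"travel": [[0,0,0],[0,0,0],[0,0,0],[0,0,0],[0,0,0]], "turn": [0,0,0,0,0], "jaw": -1}}

```text
t: 10.48
tool_pos: [0.4372, 0.0397, 0.2345]
ee_rot: [0.707, 0.707, 0.0, 0.0]
force: [-1.4, 0.5, 6.0]
grip_width: 0.515
gripper_force: 40.5
```

```bash
python3 - <<'E'
from h import *
s=observe(); print(s["t"],s["tool_pos"].round(4),s["grip_width"],s["gripper_force"],s["force"])
E
```

```text
10.475 [0.4372 0.0397 0.2345] 0.5151063961453768 40.49618056509644 [-1.38150732  0.51891969  5.98349206]
```

Emit:
{"api": "step_arm", "payload": {"travel": [[0,0,-0.05],[0,0,-0.06],[-0.02,0.036,0],[-0.02,0.037,0],[-0.02,0.037,0],[-0.019,0.036,0],[0,0,0],[0,0,0]], "turn": [0,0,0,0,0,0,0,0]}}

```text
t: 11.48
tool_pos: [0.582, -0.0391, 0.3426]
ee_rot: [0.707, 0.707, -0.001, -0.001]
force: [-0.5, 0.2, -1.8]
grip_width: 0.512
gripper_force: 41.9
```

```bash
python3 - <<'E'
from h import *
C={n:cam(n) for n in("top","side")}
s=observe(); print(s["t"],s["tool_pos"].round(4))
t=cv2.resize(C["top"]["frame"][145:215,275:345],(420,420),interpolation=2);d=cv2.resize(C["side"]["frame"][130:250,320:400],(380,570)[:2],interpolation=2)
d=cv2.resize(C["side"]["frame"][150:230,320:400],(560,560),interpolation=2)
for x,y,z in((.583,-.039,.09),(s["tool_pos"][0],s["tool_pos"][1],s["tool_pos"][2]-.2345)):
    print(proj(C["side"],[x,y,z]).round(1),proj(C["top"],[x,y,z]).round(1))
cv2.imwrite("pics/p2.png",d)
E
```

```text
11.575 [ 0.5817 -0.0387  0.3429]
[[358.  191.2]] [[311.2 176.9]]
[[357.9 184.5]] [[311.2 176. ]]
```

View pics/p2.png

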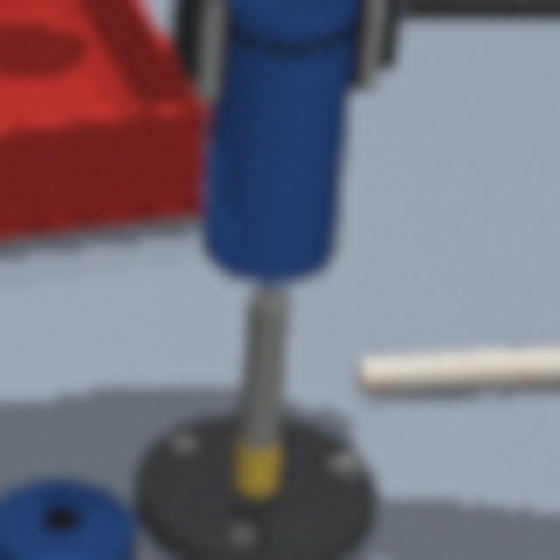

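The side view shows the sleeve's rim centred on the pin (x about 270 against 268), so I'm lowering it.

Emit:
{"api": "step_arm", "payload": {"travel": [[0,0.0005,0.01],[0,0,0.006],[0,0,0.004],[0,0,0.004],[0,0,0.004],[0,0,0]], "turn": [0,0,0,0,0,0]}}

```text
t: 12.32
tool_pos: [0.5832, -0.0393, 0.3152]
ee_rot: [0.707, 0.707, -0.0, -0.0]
force: [-1.0, -1.0, -1.9]
grip_width: 0.511
gripper_force: 42.0
```

Emit:
{"api": "step_arm", "payload": {"travel": [[0,0,0.006],[0,0,0.008],[0,0,0.008],[0,0,0.006],[0,0,0.003],[0,0,0]], "turn": [0,0,0,0,0,0]}}

```text
t: 13.08
tool_pos: [0.5833, -0.0392, 0.2843]
ee_rot: [0.707, 0.707, -0.0, -0.0]
force: [-0.2, 0.3, -1.0]
grip_width: 0.516
gripper_force: 42.0
```

Emit:
{"api": "step_arm", "payload": {"travel": [[0,0,0.002],[0,0,0.002],[0,0,0.001],[0,0,0.001],[0,0,0.001],[0,0,0]], "turn": [0,0,0,0,0,0]}}

```text
t: 13.82
tool_pos: [0.5833, -0.0393, 0.2776]
ee_rot: [0.707, 0.707, -0.0, -0.0]
force: [0.1, 0.2, -1.7]
grip_width: 0.512
gripper_force: 42.0
```

Emit:
{"api": "step_arm", "payload": {"travel": [[0,0,0.001],[0,0,0.001],[0,0,0.001],[0,0,0.001],[0,0,0]], "turn": [0,0,0,0,0]}}

```text
t: 14.45
tool_pos: [0.5833, -0.0392, 0.2735]
ee_rot: [0.707, 0.707, -0.0, -0.0]
force: [-0.8, -0.5, -1.9]
grip_width: 0.518
gripper_force: 42.0
```

Still free, with the rim at about 39 mm.

Emit:
{"api": "step_arm", "payload": {"travel": [[0,0,0.001],[0,0,0.001],[0,0,0.001],[0,0,0.001],[0,0,0]], "turn": [0,0,0,0,0]}}

```text
t: 15.08
tool_pos: [0.5833, -0.0392, 0.2695]
ee_rot: [0.707, 0.707, -0.0, -0.0]
force: [0.0, 0.5, -0.5]
grip_width: 0.513
gripper_force: 42.0
```

Emit:
{"api": "step_arm", "payload": {"travel": [[0,0,0.001],[0,0,0.001],[0,0,0.001],[0,0,0]], "turn": [0,0,0,0]}}

```text
t: 15.58
tool_pos: [0.5833, -0.0392, 0.2665]
ee_rot: [0.707, 0.707, -0.0, -0.0]
force: [0.3, -0.1, -1.5]
grip_width: 0.511
gripper_force: 42.0
```

Rim at 32 mm, still free.

Emit:
{"api": "step_arm", "payload": {"travel": [[0,0,0.001],[0,0,0.001],[0,0,0.001],[0,0,0]], "turn": [0,0,0,0]}}

```text
t: 16.08
tool_pos: [0.5833, -0.0392, 0.2635]
ee_rot: [0.707, 0.707, -0.0, -0.0]
force: [-0.4, -0.6, -1.0]
grip_width: 0.516
gripper_force: 42.0
```

Emit:
{"api": "step_arm", "payload": {"travel": [[0,0,0.001],[0,0,0.001],[0,0,0.001],[0,0,0.001],[0,0,0]], "turn": [0,0,0,0,0]}}

```text
t: 16.7
tool_pos: [0.5833, -0.0392, 0.2595]
ee_rot: [0.707, 0.707, -0.0, -0.0]
force: [-0.2, 0.4, -1.6]
grip_width: 0.511
gripper_force: 42.0
```

Emit:
{"api": "step_arm", "payload": {"travel": [[0,0,0.001],[0,0,0.001],[0,0,0.001],[0,0,0.001],[0,0,0]], "turn": [0,0,0,0,0]}}

```text
t: 17.32
tool_pos: [0.5833, -0.0392, 0.2555]
ee_rot: [0.707, 0.707, -0.0, -0.0]
force: [-0.6, 0.1, -1.5]
grip_width: 0.518
gripper_force: 42.0
```

Emit:
{"api": "step_arm", "payload": {"travel": [[0,0,0.001],[0,0,0.001],[0,0,0.001],[0,0,0]], "turn": [0,0,0,0]}}

```text
t: 17.82
tool_pos: [0.5836, -0.0392, 0.2551]
ee_rot: [0.707, 0.707, -0.0, -0.0]
force: [-6.3, 1.6, 11.3]
grip_width: 0.518
gripper_force: 43.1
```

It stopped on the pin with the rim at about 20.6 mm, so adapter A passes. I'm lifting it off and taking it to the tray.

Emit:
{"api": "step_arm", "payload": {"travel": [[0,0,-0.02],[0,0,-0.04],[0,0,-0.048],[-0.045,-0.014,0],[-0.05,-0.0155,0],[-0.052,-0.016,0],[-0.052,-0.016,0],[-0.052,-0.016,0]], "turn": [0,0,0,0,0,0,0,0]}}

```text
t: 18.82
tool_pos: [0.5053, -0.2919, 0.3616]
ee_rot: [0.707, 0.707, 0.0, 0.001]
force: [0.7, 0.4, -1.8]
grip_width: 0.512
gripper_force: 41.9
```

Emit:
{"api": "step_arm", "payload": {"travel": [[-0.05,-0.0155,0],[0,0,0.04],[0,0,0.04],[0,0,0.015],[0,0,0],[0,0,0]], "turn": [0,0,0,0,0,0]}}

```text
t: 19.58
tool_pos: [0.4914, -0.3407, 0.2676]
ee_rot: [0.707, 0.707, 0.0, 0.002]
force: [0.3, -0.5, -2.1]
grip_width: 0.514
gripper_force: 42.0
```

Emit:
{"api": "step_arm", "payload": {"travel": [[0,0,0.012],[0,0,0.008],[0,0,0.005],[0,0,0.002],[0,0,0.001],[0,0,0.001],[0,0,0]], "turn": [0,0,0,0,0,0,0]}}

```text
t: 20.45
tool_pos: [0.4903, -0.3402, 0.2386]
ee_rot: [0.707, 0.707, -0.0, -0.001]
force: [-4.3, 2.6, 9.2]
grip_width: 0.514
gripper_force: 43.0
```

Emit:
{"api": "step_arm", "payload": {"travel": [[0,0,0],[0,0,0],[0,0,0],[0,0,-0.02],[0,0,-0.04],[0,0,-0.05],[0.03,0,-0.01],[0.04,0,0]], "turn": [0,0,0,0,0,0,0,0], "jaw": 0.8}}

```text
t: 21.45
tool_pos: [0.4911, -0.2707, 0.3605]
ee_rot: [0.708, 0.707, 0.001, 0.003]
force: [0.1, 0.4, -0.3]
grip_width: 0.895
gripper_force: 0.0
```

Emit:
{"api": "step_arm", "payload": {"travel": [[0.05,0,0],[0.05,0,0],[0.007,0,0.02],[0,0,0.03],[0,0,0],[0,0,0]], "turn": [0,0,0,0,0,0]}}

```text
t: 22.2
tool_pos: [0.4909, -0.1636, 0.3081]
ee_rot: [0.707, 0.707, 0.0, 0.001]
force: [-1.2, -0.7, 0.6]
grip_width: 0.9
gripper_force: 0.0
```

```bash
python3 - <<'E'
from h import *
s=observe(); print(s["t"],s["tool_pos"].round(4),s["grip_width"])
c=cam("side"); cv2.imwrite("pics/p3.png",cv2.resize(c["frame"][110:380,220:480],(578,600)))
c=cam("top");  print(proj(c,[.5128,.3,.104]),proj(c,[.4903,-.3402,.104]))
E
```

```text
22.2 [ 0.4909 -0.1636  0.3081] 0.9003154495386015
[[161.9000785  207.64586474]] [[443.85961321 214.74996028]]
```

View pics/p3.png

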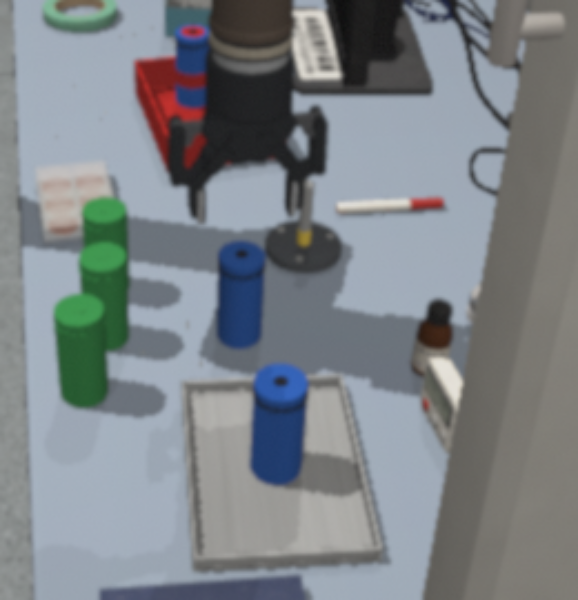

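The red-banded adapter stands in the bin, at about (190,65) in this crop. Adapter A stands on the tray at (278,425), and B hasn't moved. I'll grasp B.

Emit:
{"api": "step_arm", "payload": {"travel": [[0,-0.001,0.02],[0,0,0.03],[0,0,0.018],[0,0,0.005],[0,0,0],[0,0,0]], "turn": [0,0,0,0,0,0]}}

```text
t: 23.05
tool_pos: [0.49, -0.1635, 0.2347]
ee_rot: [0.707, 0.707, 0.0, 0.001]
force: [-0.0, -0.1, 0.4]
grip_width: 0.899
gripper_force: 0.0
```

Emit:
{"api": "step_arm", "payload": {"travel": [[0,0,0],[0,0,0],[0,0,0],[0,0,0],[0,0,0]], "turn": [0,0,0,0,0], "jaw": -1}}

```text
t: 23.68
tool_pos: [0.4896, -0.1634, 0.2344]
ee_rot: [0.707, 0.707, 0.0, 0.0]
force: [-0.9, 0.1, 5.5]
grip_width: 0.513
gripper_force: 40.7
```

Emit:
{"api": "step_arm", "payload": {"travel": [[0,0,-0.05],[0,0,-0.06],[0.031,0.023,0],[0.031,0.0235,0],[0.031,0.0235,0],[0.031,0.0235,0],[0,0,0],[0,0,0]], "turn": [0,0,0,0,0,0,0,0]}}

```text
t: 24.68
tool_pos: [0.5823, -0.0392, 0.3428]
ee_rot: [0.707, 0.707, -0.001, -0.001]
force: [0.4, 0.2, -1.4]
grip_width: 0.512
gripper_force: 41.6
```

Emit:
{"api": "step_arm", "payload": {"travel": [[0,0,0],[0,0,0]], "turn": [0,0]}}

```text
t: 24.92
tool_pos: [0.5824, -0.04, 0.3436]
ee_rot: [0.708, 0.707, -0.0, -0.0]
force: [-0.8, -0.1, -2.1]
grip_width: 0.51
gripper_force: 41.6
```

Emit:
{"api": "step_arm", "payload": {"travel": [[0.0005,0,0.01],[0,0,0.006],[0,0,0.004],[0,0,0.004],[0,0,0.004],[0,0,0]], "turn": [0,0,0,0,0,0]}}

```text
t: 25.68
tool_pos: [0.5827, -0.0387, 0.3152]
ee_rot: [0.707, 0.707, -0.0, -0.0]
force: [-0.2, -0.3, -2.1]
grip_width: 0.51
gripper_force: 41.6
```

Emit:
{"api": "step_arm", "payload": {"travel": [[0,0,0.006],[0,0,0.008],[0,0,0.008],[0,0,0.006],[0,0,0.003],[0,0,0]], "turn": [0,0,0,0,0,0]}}

```text
t: 26.42
tool_pos: [0.5828, -0.0388, 0.2844]
ee_rot: [0.707, 0.707, -0.0, -0.0]
force: [-0.4, -0.0, -1.1]
grip_width: 0.512
gripper_force: 41.6
```

Emit:
{"api": "step_arm", "payload": {"travel": [[0,0,0.002],[0,0,0.002],[0,0,0.001],[0,0,0.001],[0,0,0.001],[0,0,0]], "turn": [0,0,0,0,0,0]}}

```text
t: 27.18
tool_pos: [0.5828, -0.0387, 0.2776]
ee_rot: [0.707, 0.707, -0.0, -0.0]
force: [0.8, -1.0, -0.9]
grip_width: 0.508
gripper_force: 41.6
```

Rim at 43 mm, still free.

Emit:
{"api": "step_arm", "payload": {"travel": [[0,0,0.001],[0,0,0.001],[0,0,0.001],[0,0,0]], "turn": [0,0,0,0]}}

```text
t: 27.68
tool_pos: [0.5828, -0.0387, 0.2745]
ee_rot: [0.707, 0.707, -0.0, -0.0]
force: [0.8, -0.1, -0.3]
grip_width: 0.514
gripper_force: 41.6
```

Emit:
{"api": "step_arm", "payload": {"travel": [[0,0,0.001],[0,0,0.001],[0,0,0.001],[0,0,0]], "turn": [0,0,0,0]}}

```text
t: 28.18
tool_pos: [0.5828, -0.0387, 0.2715]
ee_rot: [0.707, 0.707, -0.0, -0.0]
force: [0.3, 0.6, -1.4]
grip_width: 0.512
gripper_force: 41.6
```

Emit:
{"api": "step_arm", "payload": {"travel": [[0,0,0.001],[0,0,0.001],[0,0,0.001],[0,0,0]], "turn": [0,0,0,0]}}

```text
t: 28.68
tool_pos: [0.5828, -0.0387, 0.2685]
ee_rot: [0.707, 0.707, -0.0, -0.0]
force: [0.8, -0.1, -2.0]
grip_width: 0.511
gripper_force: 41.6
```

Rim at 34 mm.

Emit:
{"api": "step_arm", "payload": {"travel": [[0,0,0.001],[0,0,0.001],[0,0,0]], "turn": [0,0,0]}}

```text
t: 29.05
tool_pos: [0.5828, -0.0387, 0.2665]
ee_rot: [0.707, 0.707, -0.0, -0.0]
force: [-0.4, 0.0, -0.7]
grip_width: 0.512
gripper_force: 41.6
```

Emit:
{"api": "step_arm", "payload": {"travel": [[0,0,0.001],[0,0,0.001],[0,0,0]], "turn": [0,0,0]}}

```text
t: 29.42
tool_pos: [0.5828, -0.0387, 0.2645]
ee_rot: [0.707, 0.707, -0.0, -0.0]
force: [0.1, -0.2, -1.5]
grip_width: 0.514
gripper_force: 41.6
```

Emit:
{"api": "step_arm", "payload": {"travel": [[0,0,0.001],[0,0,0.001],[0,0,0]], "turn": [0,0,0]}}

```text
t: 29.8
tool_pos: [0.5828, -0.0387, 0.2625]
ee_rot: [0.707, 0.707, -0.0, -0.0]
force: [-1.4, 0.6, -1.3]
grip_width: 0.51
gripper_force: 41.6
```

Rim at 28 mm and still free, so it passes unless it has slipped. I'll keep lowering until it stops.

Emit:
{"api": "step_arm", "payload": {"travel": [[0,0,0.001],[0,0,0.001],[0,0,0.001],[0,0,0]], "turn": [0,0,0,0]}}

```text
t: 30.3
tool_pos: [0.5828, -0.0388, 0.2595]
ee_rot: [0.707, 0.707, -0.0, -0.0]
force: [-0.2, -0.1, -0.4]
grip_width: 0.511
gripper_force: 41.6
```

Emit:
{"api": "step_arm", "payload": {"travel": [[0,0,0.001],[0,0,0.001],[0,0,0.001],[0,0,0]], "turn": [0,0,0,0]}}

```text
t: 30.8
tool_pos: [0.5828, -0.0387, 0.2565]
ee_rot: [0.707, 0.707, -0.0, -0.0]
force: [-0.0, 1.0, -1.9]
grip_width: 0.515
gripper_force: 41.6
```

Emit:
{"api": "step_arm", "payload": {"travel": [[0,0,0.001],[0,0,0.001],[0,0,0.001],[0,0,0]], "turn": [0,0,0,0]}}

```text
t: 31.3
tool_pos: [0.5828, -0.0387, 0.2535]
ee_rot: [0.707, 0.707, -0.0, -0.0]
force: [-0.2, -0.4, -2.5]
grip_width: 0.511
gripper_force: 41.6
```

Emit:
{"api": "step_arm", "payload": {"travel": [[0,0,0.001],[0,0,0.001],[0,0,0.001],[0,0,0]], "turn": [0,0,0,0]}}

```text
t: 31.8
tool_pos: [0.5831, -0.0388, 0.2524]
ee_rot: [0.707, 0.707, -0.0, -0.0]
force: [-5.0, 0.9, 7.8]
grip_width: 0.515
gripper_force: 42.5
```

```bash
python3 - <<'E'
from h import *
s=observe(); print(s["t"],s["tool_pos"].round(4),s["force"].round(1))
c=cam("side"); cv2.imwrite("pics/p4.png",cv2.resize(c["frame"][160:240,320:400],(560,560),interpolation=2))
E
```

```text
31.8 [ 0.5831 -0.0388  0.2524] [-5.   0.9  7.8]
```

View pics/p4.png

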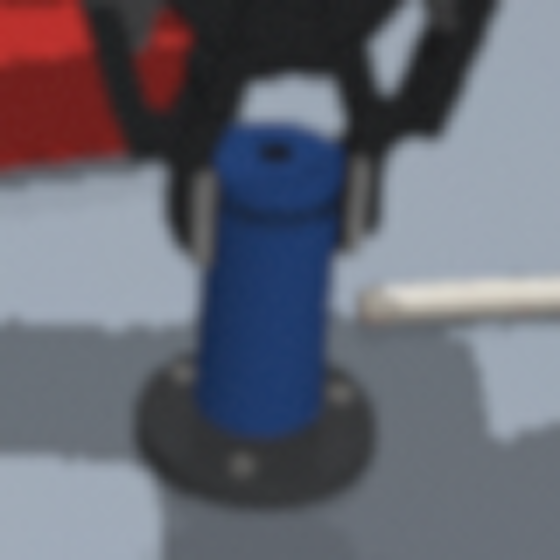

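It stopped with the rim at about 18 mm, and the picture agrees: the rim is just above the foot and no yellow shows. Adapter B passes and goes to the tray beside A.

Emit:
{"api": "step_arm", "payload": {"travel": [[0,0,-0.02],[0,0,-0.04],[0,0,-0.048],[-0.044,-0.016,0],[-0.05,-0.018,0],[-0.05,-0.0185,0],[-0.05,-0.0185,0],[-0.047,-0.018,0]], "turn": [0,0,0,0,0,0,0,0]}}

```text
t: 32.85
tool_pos: [0.4932, -0.2814, 0.3598]
ee_rot: [0.707, 0.707, 0.0, 0.001]
force: [0.7, 0.1, -1.7]
grip_width: 0.511
gripper_force: 41.6
```

Emit:
{"api": "step_arm", "payload": {"travel": [[0,0,0],[0,0,0.04],[0,0,0.04],[0,0,0.012],[0,0,0],[0,0,0]], "turn": [0,0,0,0,0,0]}}

```text
t: 33.6
tool_pos: [0.495, -0.28, 0.2686]
ee_rot: [0.707, 0.707, 0.0, 0.002]
force: [0.2, -0.1, -1.6]
grip_width: 0.512
gripper_force: 41.6
```

Emit:
{"api": "step_arm", "payload": {"travel": [[0,0,0.012],[0,0,0.009],[0,0,0.005],[0,0,0.002],[0,0,0.001],[0,0,0.001],[0,0,0]], "turn": [0,0,0,0,0,0,0]}}

```text
t: 34.48
tool_pos: [0.4937, -0.2798, 0.2385]
ee_rot: [0.707, 0.707, -0.0, -0.001]
force: [-4.6, 2.3, 11.0]
grip_width: 0.513
gripper_force: 42.7
```

Contact with the tray. I'm releasing B, lifting away and backing off to the middle.

Emit:
{"api": "step_arm", "payload": {"travel": [[0,0,0],[0,0,0],[0,0,0],[0,0,-0.02],[0,0,-0.04],[0,0,-0.05],[0,0,-0.05],[0.04,0,0]], "turn": [0,0,0,0,0,0,0,0], "jaw": 0.8}}

```text
t: 35.48
tool_pos: [0.4959, -0.2421, 0.4044]
ee_rot: [0.708, 0.706, 0.002, 0.007]
force: [0.9, 0.5, -0.2]
grip_width: 0.9
gripper_force: 0.0
```

Emit:
{"api": "step_arm", "payload": {"travel": [[0.055,0,0],[0.055,0,0],[0.055,0,0],[0.05,0,0],[0,0,0],[0,0,0]], "turn": [0,0,0,0,0,0]}}

```text
t: 36.22
tool_pos: [0.494, -0.0248, 0.3977]
ee_rot: [0.707, 0.707, 0.0, 0.001]
force: [0.7, -0.9, -0.4]
grip_width: 0.898
gripper_force: 0.0
```

```bash
python3 - <<'E'
from h import *
s=observe(); print(s["t"],s["tool_pos"].round(4),s["force"].round(1))
a=cam("side")["frame"][110:380,220:480]; b=cam("top")["frame"][100:300,130:530]
cv2.imwrite("pics/p5.png",np.hstack([cv2.resize(a,(289,300)),cv2.resize(b,(510,300))]))
E
```

```text
36.225 [ 0.494  -0.0248  0.3977] [ 0.7 -0.9 -0.4]
```

View pics/p5.png

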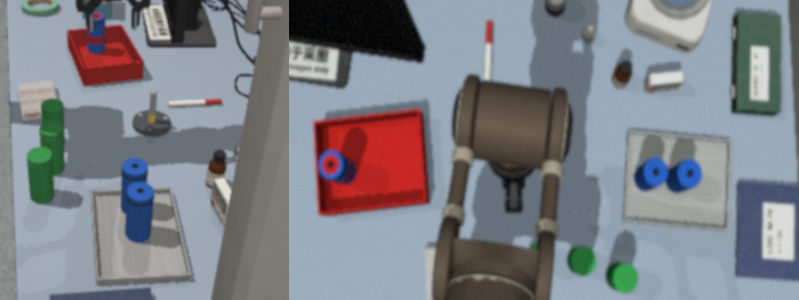

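The final picture shows both plain adapters standing on the tray, the red-banded one standing in the bin, and the vial, timer and marker where they were.

```bash
python3 -c "
from rig import *
print(close_job())"
```

```text
the job is handed in; nothing more can be done
None
```

The job is handed in at about 36 s: the red-banded adapter stands in the reject bin, both plain adapters passed the gauge (rims stopped about 21 mm and 18 mm above the worktop) and stand mouth down on the steel tray, and the vial, timer and marker were not touched.

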